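# Find the flush lid release of the rice cooker by touch and open the lid

### The arm

A 6-joint arm with a two-finger parallel gripper is mounted at the origin on a cart in front of the work surface, level with it; the furniture and walls round the work are solid. World frame = base frame: x ahead of the robot, y to its left, z up, the work surface at z = 0. Lengths are in m, angles in rad, forces in N, time in s.
With the tool pointing down it reaches from about 0.3 to 0.875 m from the base axis. Payload 6.4 kg.
Tool frame: the origin (TCP) lies midway between the tips of the shut fingers; the grasp point (between the pads) lies 19 mm behind it; z points along the fingers, y is the line along which they close (so a half turn about z gives the same grasp; the last joint's range is limited). The gripper opens to 85 mm and grips with 20 to 120 N. Pads are 22 mm wide; open, the fingers measure 114 mm over their backs; the gripper's body (76 mm by 85 mm) begins 54 mm behind the grasp point. The pads swing forward as they close: fully open they stand 13 mm farther back than shut.
Start: joints at [-1.381, 0.181, 1.607, -0, 1.354, -0.206], TCP at [0.222, -0.531, 0.231] pointing down, gripper open.
Joint ranges: [-2.99, 2.99], [-0.89, 2.07], [0.3, 2.58], [-1.14, 4.28], [0, 2.63], [-3.12, 3.12]. Speed limits (rad/s): [2.57, 2.57, 3.01, 3.14, 3.14, 3.14].

### API

Orientations are given as a rotation vector (axis times angle).
In Python, from rig import manip gives the robot as it stands.
- The arm moves only by the tool step_arm, never from a script. Its argument "motion" is a list that holds one entry, the list of rows, each a list of 7 numbers: the shift along the tool's x, y, z in m, then the turn, a rotation vector about the tool's x, y, z in rad, then the finger opening in m, from 0 to 0.0854. A call has 1 to 20 rows; each row shifts and turns the commanded pose from where the row before left it, along the tool's axes as they then stand; what a row does not reach is not made up. A row lasts 1/8 s, in which the tool goes at most 62.5 mm and 10.7 degrees, less where a joint would pass 70% of its speed; a pose out of reach is approached as far as the arm can. A call with a gripper value outside its range is refused whole. The fingers move at their own pace and stop on an object; "newtons" is the grip in N (left out, the last holds). Time passes only in rows, so rows that do not move let the fingers close. It gives the time, the measured TCP pose, the force, the opening and the grip force at its end, in the units of the state.
- manip.observe(): the state, without advancing time (a new reading comes with each control period).
- manip.snapshot(name): name is "scene" or "top" or "wrist"; returns a dict with "pixels" (400x640x3 uint8, red, green, blue), "fx", "fy", "cx", "cy" (pixels), "origin" and "attitude" of the camera in the world. Camera axes: x right, y down, z forward; pixel columns grow to the right and rows downward; lengths in m; the calibration is good to about 2 mm. A picture is of the moment at which its call begins. There is no depth.
- manip.sign_off(): hands the job in; it is judged then, once.
The state is a dict: "time": time; "qpos": joint angles; "joint_vel": joint speeds; "effort": joint torques, N m; "ee_pos": TCP position; "tool_rot": TCP orientation; "contact_force": force on the tool from outside, world axes, zero at the start; "ft_torque": the same for the moment, N m; "grip_width": finger opening in m; "grip_force": force on a finger pad.
Only numpy, scipy, OpenCV 4.12 (cv2) and the standard library are available. Lean on these libraries where they do the work, as an engineer would, in place of code of your own. Each camera call takes 0.05 s, during which the arm holds its last target. There are 200 camera calls.

### The job

The rice cooker's lid is locked by a catch, and its release key lies unmarked and flush somewhere along the black strip in front of the lid: feel along the strip with light touches of the fingertips until you come to the spot that gives, and press it down so that the lid pops ajar. Then push the lid with the fingers all the way up and back until it stands upright, and take the hand away. Grip and lift nothing, do not hammer or lean hard on the strip, and leave the jar, mug, glass, salt shaker and spoon where they stand.

Things in the scene. Friction and masses are not known exactly. Their poses are not given: they have to be found in the camera images.
- cooker: Low charcoal-grey rice cooker with a silver lid, 250 (x) x 310 (y) x 137 mm high with its lid shut; fixed. Origin: centre of its underside, on the worktop; x points from its front (robot side) to its back, where the lid is hinged; z up. Its front 70 mm carry the black strip between grey shoulders and rims that stand 2 mm higher than the strip; the lid covers the rest.
- strip_mid (a point): Middle of the visible black strip, on its surface, 112 mm above the worktop, 87 mm in front of the cooker's origin; axes as the cooker's. The strip shows 56 mm in x, 144 mm in y (72 mm either side); hard and level except at the release key, which is centred on it in x; in y the key's centre is anywhere within 40 mm either side of this point, new at every start: feel for it.
- release_key (a joint): Depth of the release key, m: 0 at rest, 0.006 fully down. The key is 36 (x) x 52 (y) mm, black like the strip, at rest 1.5 mm below its surface, with a 1 mm gap round it; only fingertips wholly within its outline push it in. Its spring pushes back with 2 N at first, 5 N at the bottom, the catch adds up to 1 N. From about 0.004 the catch lets the lid go; released, the key comes up.
- lid (a joint): Angle of the lid, rad: 0 shut and locked, 1.57 upright, at its stop. Once the catch lets go, a sprung lifter raises it within about a second to about 0.9 (less while something is in its way); further up it must be pushed. The hinge is stiff: the lid stays where it is left and takes about 0.3 N m to push slowly. Fingers that drag down on its edge jam it: rise with it.
- lid_hinge (a point): Midpoint of the lid's hinge axis, which runs along the cooker's y axis, 108 mm above the worktop and 108 mm behind the cooker's origin; it does not move with the lid.
- lid_lip (a point): Middle of the lid's front lower edge; it moves with the lid, 161 mm from the hinge axis. The lid is 306 mm wide (y) and about 25 mm thick above this edge; shut, the edge lies just behind the black strip, at 110 mm height. The outer shell is set 3 mm back from this edge, the inner plate 4 mm: a lid squeezed between the fingers has one finger on each.
- rice_jar: Pink stoneware jar with a wooden lid, 104 mm across, 112 mm high, loose, to the left of the cooker (seen from the robot). Origin: centre of its underside. To be left alone.
- spoon: Steel spoon, 188 x 38 x 15 mm, lying loose to the left of the cooker. Origin: centre of its underside. To be left alone.
- blue_mug: Blue-green mug, 86 x 123 x 90 mm, loose, to the left of the cooker. Origin: centre of its underside. To be left alone.
- salt_mill: Small grey salt shaker, 44 mm across, 90 mm high, loose, to the left of the cooker. Origin: centre of its underside. To be left alone.
- tumbler: Drinking glass, 81 mm across, 91 mm high, loose, to the right of the cooker. Origin: centre of its underside. To be left alone.

How it is judged:
On the way, in this order (a step that is already met when the one before it is completed fails the run):
1. the release key is pushed in (value of joint release_key above 0.003 m).
2. the lid has popped ajar (value of joint lid above 0.2 rad), for 0.2 s.
At the end, for the whole second after the job is handed in: The lid stands upright (past 1.35 rad of its 1.57) and still, the release key has come up again, and the jar, spoon, mug, shaker and glass are within 20 mm of where they stood (value of joint lid above 1.35 rad and velocity of joint lid between -0.05 and 0.05 rad/s and value of joint release_key below 0.0015 m and distance of each of rice_jar, spoon, blue_mug, salt_mill, tumbler from where it was at the start of the episode below 0.02 m); the robot touches nothing.
It fails at once if the lid is gripped (fingers on its outer shell and its inner plate at once) (contact force between the fingers and lid_c1 above 1.5 N and contact force between the fingers and lid_c2 above 1.5 N).
It fails at once if the fingers lean on the black strip or its key with more than 100 N (contact force between the fingers and strip_c0 above 100 N or contact force between the fingers and strip_c1 above 100 N or contact force between the fingers and strip_c2 above 100 N or contact force between the fingers and strip_c3 above 100 N or contact force between the fingers and release_key_c0 above 100 N).
It fails at once if the jar, spoon, mug, shaker or glass is moved or lifted by more than 20 mm (distance of any of rice_jar, spoon, blue_mug, salt_mill, tumbler from where it was at the start of the episode above 0.02 m).
It also fails if it takes over 58 s, if anything falls off the work surface, if the arm or the gripper's body presses on something with over 40 N, if the wrist force passes 120 N, or if a joint passes its speed limit or range.

## Working session

There is one attempt and no reset: what is moved stays moved. The work goes in short steps, Python scripts to look and compute and a tool call to move; the robot and the scene stay as the last step left them, time stands still between calls to the robot, and variables do not carry over. Pictures are saved under pics/ and viewed, at most 10 in all, crops included, and the job is handed in when it is done.

Besides the shell and the picture viewer there is one more tool, called after ">>>" by a JSON object that holds its "method" and its "body". step_arm: Moves the arm, as the interface text tells. Its arguments: {"type":"object","properties":{"motion":{"type":"array"},"newtons":{"type":"number"}},"required":["motion"]}

```bash
mkdir -p pics; ls; python3 - <<'E'
from rig import manip
import cv2
print(manip.observe())
for n in("scene","top"):
    s=manip.snapshot(n); cv2.imwrite(f"pics/{n}0.png",s["pixels"][:,:,::-1])
    print(n,{k:s[k] for k in s if k!="pixels"})
E
```

```text
pics
{'time': 0.0, 'qpos': array([-1.38132491e+00,  1.81559401e-01,  1.60797863e+00,  2.50249486e-05,
        1.35381197e+00, -2.06333658e-01]), 'joint_vel': array([-0.00097283,  0.00168407, -0.00073571, -0.00064224,  0.00058066,
       -0.00019977]), 'effort': array([ 2.56157973e-04, -4.44875407e+01, -3.51333511e+01, -2.79769019e-04,
        8.94441182e-03, -1.78607712e-05]), 'ee_pos': array([ 0.22159337, -0.52999908,  0.23038803]), 'tool_rot': array([-3.07855118e+00, -6.17324934e-01, -6.16173140e-05]), 'contact_force': array([ 1.31519785, -0.1448764 , -0.01477778]), 'ft_torque': array([-0.07227908, -0.04049115,  0.01418872]), 'grip_force': 0.0, 'grip_width': 0.08543490609159995}
scene {'fx': 474.1674888475175, 'fy': 474.1674888475175, 'cx': 325.19673487387394, 'cy': 203.37479962163317, 'origin': array([-0.47658971, -0.69557715,  0.60623283]), 'attitude': array([-1.77061998,  1.0794573 , -0.66345624])}
top {'fx': 461.1716049317745, 'fy': 461.1716049317745, 'cx': 323.7905134798819, 'cy': 196.53783822361075, 'origin': array([ 0.18446986, -0.1529233 ,  1.58702857]), 'attitude': array([-2.11463938,  2.11490205, -0.21477241])}
```

View pics/top0.png

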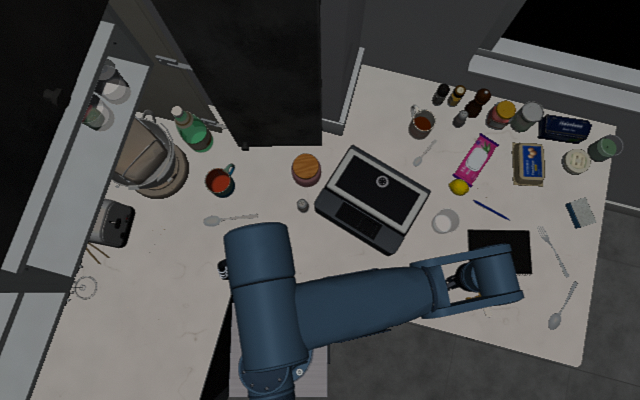

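View pics/scene0.png

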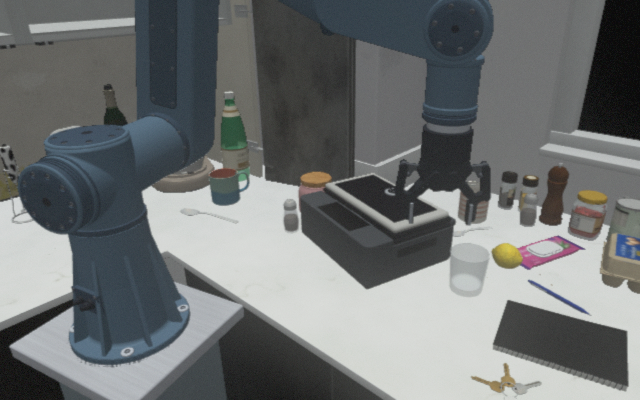

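The top view shows the cooker at about (373,198): its lid is towards the upper right, and the black strip is near (358,218). The jar is at (306,170), the shaker at (303,205) and the glass at (445,221). I'll zoom in on the cooker.

```bash
cat > h.py <<'E'
from rig import manip
import cv2, numpy as np
from scipy.spatial.transform import Rotation as R
def ray(s,px,z):
    px=np.atleast_2d(px).astype(float)
    d=np.c_[(px[:,0]-s["cx"])/s["fx"],(px[:,1]-s["cy"])/s["fy"],np.ones(len(px))]
    d=R.from_rotvec(s["attitude"]).apply(d)
    return s["origin"]+d*((z-s["origin"][2])/d[:,2])[:,None]
def proj(s,p):
    q=R.from_rotvec(s["attitude"]).inv().apply(np.atleast_2d(p)-s["origin"])
    return np.c_[s["fx"]*q[:,0]/q[:,2]+s["cx"],s["fy"]*q[:,1]/q[:,2]+s["cy"]]
E
python3 - <<'E'
from h import *
im=cv2.imread("pics/top0.png")[140:260,305:440]
im=np.clip(cv2.resize(im,None,fx=5,fy=5,interpolation=2).astype(float)*1.6,0,255)
cv2.imwrite("pics/topc.png",im[:600])
E
```

```text
[ WARN:0@0.074] global loadsave.cpp:1063 imwrite_ Unsupported depth image for selected encoder is fallbacked to CV_8U.
```

View pics/topc.png

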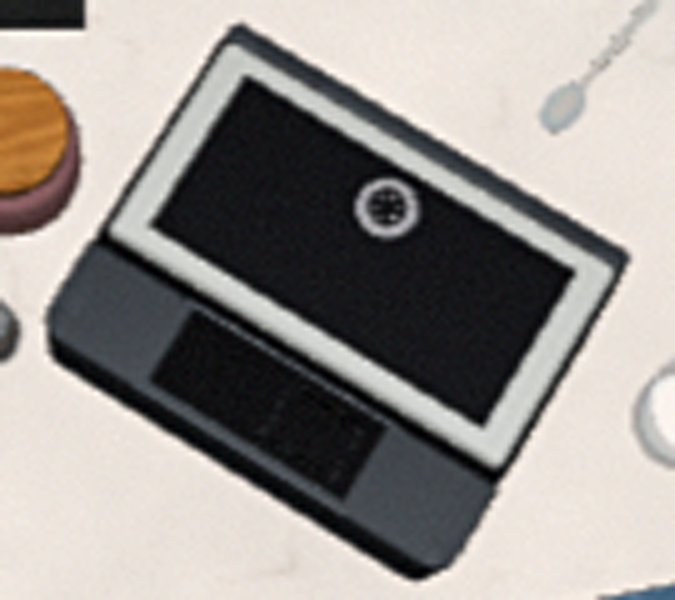

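The crop shows the strip's corners at about (192,312), (385,428), (345,498) and (152,380). There are faint lines around (275,410) and (355,460), which may be the gap round the key.

```bash
python3 - <<'E'
from h import *
s=manip.snapshot("top"); im=s["pixels"]
c=np.array([[192,312],[385,428],[345,498],[152,380]])/5-0.4+[305,140]
P=ray(s,c,0.112); m=P.mean(0); print(P.round(4),m)
print("dims",np.linalg.norm(P-np.roll(P,-1,0),axis=1))
# silver lid frame
sub=im.astype(int); mx=im.max(2); 
g=cv2.inRange(im,(95,95,90),(255,255,255)); g[:, :]=g
roi=np.zeros_like(g); q=np.array([[352,146],[432,189],[405,236],[324,186]]); cv2.fillPoly(roi,[q],255)
# dark cooker hull: everything darker than the worktop
d=((mx<110)*255).astype(np.uint8); cs,_=cv2.findContours(d[135:260,312:436].copy(),0,1)
k=max(cs,key=cv2.contourArea); print(cv2.minAreaRect(k))
yaw_a=P[[0]]+P[[1]]-P[[2]]-P[[3]]; print("yaw x",np.arctan2(yaw_a[0,1],yaw_a[0,0]))
yb=P[0]+P[3]-P[1]-P[2]; print("yaw y-90",np.arctan2(-yb[0],yb[1]))
# rear edge of cooker/lid top corners at z .135 & frame
f=np.array([[235,42],[612,268],[495,470],[112,235]])/5-0.4+[305,140]
F=ray(s,f,0.135);print(F.round(4),F.mean(0),np.linalg.norm(F-np.roll(F,-1,0),axis=1))
v=F[0]+F[1]-F[2]-F[3];print("yaw",np.arctan2(v[1],v[0]));v=F[0]+F[3]-F[1]-F[2];print(np.arctan2(-v[0],v[1]))
# rectified strip with contrast
yaw=np.arctan2(v[1],v[0])-np.pi/2
ex=np.array([np.cos(yaw),np.sin(yaw),0]);ey=np.array([-ex[1],ex[0],0])
X=np.arange(20,-21,-2)/1e3;Y=np.arange(72,-73,-2)/1e3
pts=np.array([[m+ex*a+ey*b for b in Y] for a in X]); pts[...,2]=.112
acc=np.mean([manip.snapshot("top")["pixels"].astype(float).mean(2) for _ in range(12)],0).astype(np.float32)
uv=proj(s,pts.reshape(-1,3)).astype(np.float32)
r=cv2.remap(acc,uv[:,0].reshape(pts.shape[:2]),uv[:,1].reshape(pts.shape[:2]),1)
pr=r[4:-4].mean(0)
print([(int(b*1e3+.5*np.sign(b)),round(float(p),1)) for b,p in zip(Y,pr)])
E
```

```text
[[ 0.4692 -0.2154  0.112 ]
 [ 0.393  -0.3392  0.112 ]
 [ 0.3478 -0.3124  0.112 ]
 [ 0.4243 -0.1891  0.112 ]] [ 0.40856952 -0.26399334  0.112     ]
dims [0.14536389 0.05255017 0.14513925 0.0519735 ]
((58.39289474487305, 65.39949035644531), (96.41637420654297, 79.36985778808594), 30.65066909790039)
yaw x -0.5324520127542943
yaw y-90 -0.5536831710257364
[[ 0.6454 -0.2442  0.135 ]
 [ 0.4935 -0.485   0.135 ]
 [ 0.363  -0.4051  0.135 ]
 [ 0.5154 -0.1632  0.135 ]] [ 0.50432013 -0.32437333  0.135     ] [0.28472185 0.15308835 0.28598416 0.15319379]
yaw -0.5530971274991198
-0.562320528212828
[(72, 15.9), (70, 9.6), (68, 8.3), (66, 8.9), (64, 9.5), (62, 9.7), (60, 9.7), (58, 9.5), (56, 9.5), (54, 9.6), (52, 9.8), (50, 9.7), (48, 9.7), (46, 9.7), (44, 9.7), (42, 9.7), (40, 9.8), (38, 10.0), (36, 10.0), (34, 10.0), (32, 9.8), (30, 9.6), (28, 9.7), (26, 9.8), (24, 10.0), (22, 10.2), (20, 10.0), (18, 10.1), (16, 10.2), (14, 10.2), (12, 10.2), (10, 10.1), (8, 10.1), (6, 10.2), (4, 10.4), (2, 10.3), (0, 10.3), (-2, 11.0), (-4, 13.1), (-6, 15.1), (-8, 14.6), (-10, 12.2), (-12, 10.6), (-14, 10.0), (-16, 9.8), (-18, 10.0), (-20, 10.1), (-22, 10.0), (-24, 10.2), (-26, 10.3), (-28, 10.4), (-30, 10.4), (-32, 10.1), (-34, 10.3), (-36, 10.3), (-38, 10.3), (-40, 10.4), (-42, 10.4), (-44, 10.4), (-46, 10.6), (-48, 10.7), (-50, 10.5), (-52, 10.5), (-54, 10.8), (-56, 12.4), (-58, 14.7), (-60, 14.9), (-62, 13.0), (-64, 10.9), (-66, 9.6), (-68, 9.3), (-70, 12.4), (-72, 22.9)]
```

Two faint gap lines lie 53 mm apart, at y ≈ −6.5 and −59.5 mm from the strip's middle. That suggests a key centred near −33 mm, and I'll check it by touch. First I'll close the fingers, align them with the cooker and go above the strip at y = +20, which should be hard.

>>> {"method": "step_arm", "body": {"motion": [[[0,0,0,0,0,0.159,0],[0,0,0,0,0,0.159,0],[0,0,0,0,0,0.159,0],[0,0,0,0,0,0.159,0],[0,0,0,0,0,0.159,0],[0,0,0,0,0,0.159,0],[0.0018,-0.0345,0,0,0,0,0],[0.0018,-0.0345,0,0,0,0,0],[0.0018,-0.0345,0,0,0,0,0],[0.0018,-0.0345,0,0,0,0,0],[0.0018,-0.0345,0,0,0,0,0],[0.0018,-0.0345,0,0,0,0,0],[0.0018,-0.0345,0,0,0,0,0],[0.0018,-0.0345,0,0,0,0,0],[0.0018,-0.0345,0,0,0,0,0],[0.0018,-0.0345,0,0,0,0,0],[0,0,0,0,0,0,0],[0,0,0,0,0,0,0]]], "newtons": 30}}

```text
time: 3.0
ee_pos: [0.4196, -0.2477, 0.2314]
tool_rot: [3.02, -0.865, -0.0]
contact_force: [1.0, 0.1, 0.3]
grip_width: -0.0002
grip_force: 0.0
```

```bash
cat >> h.py <<'E'
YAW=-0.557; EX=np.array([np.cos(YAW),np.sin(YAW),0]); EY=np.array([-EX[1],EX[0],0])
M=np.array([.4086,-.2640,0])
def st():
    o=manip.observe(); r=R.from_rotvec(o["tool_rot"]); d=o["ee_pos"]-M
    print("t",round(o["time"],2),"cooker x-y rel strip_mid, z (mm)",(1e3*np.array([d@EX,d@EY,d[2]])).round(1),"toolx/z",r.as_matrix()[:,0].round(3),r.as_matrix()[:,2].round(3),"F",o["contact_force"].round(2),"w",round(o["grip_width"],4))
E
python3 - <<'E'
from h import *
st()
for n in("top","scene"):
    s=manip.snapshot(n);cv2.imwrite(f"pics/{n}1.png",s["pixels"][:,:,::-1])
a=cv2.imread("pics/top1.png")[130:270,290:450];b=cv2.imread("pics/scene1.png")[60:300,240:500]
cv2.imwrite("pics/b.png",np.hstack([cv2.resize(a,(400,350)),cv2.resize(b,(379,350))]))
E
```

```text
t 3.0 cooker x-y rel strip_mid, z (mm) [  0.7  19.6 231.4] toolx/z [ 0.848 -0.529  0.   ] [-0. -0. -1.] F [0.99 0.15 0.27] w -0.0002
```

View pics/b.png

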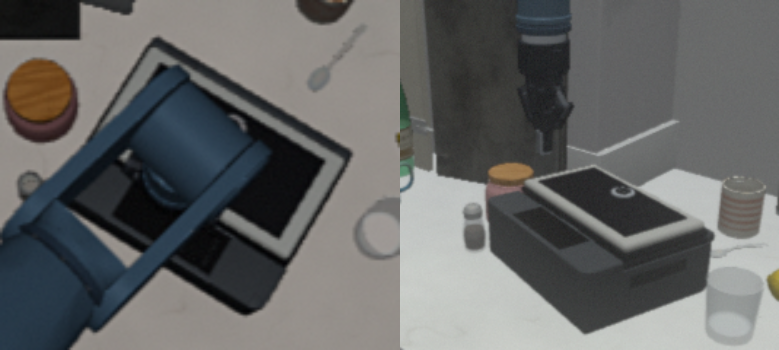

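The closed hand is squared up above the left half of the strip, and the way down is clear. Now I'll go down to just above the surface.

>>> {"method": "step_arm", "body": {"motion": [[[0,0,0.022,0,0,0,0],[0,0,0.022,0,0,0,0],[0,0,0.022,0,0,0,0],[0,0,0.022,0,0,0,0],[0,0,0.022,0,0,0,0],[0,0,0.003,0,0,0,0],[0,0,0.003,0,0,0,0],[0,0,0.001,0,0,0,0],[0,0,0,0,0,0,0],[0,0,0,0,0,0,0]]]}}

```text
time: 4.35
ee_pos: [0.4199, -0.2477, 0.1148]
tool_rot: [3.02, -0.865, 0.001]
contact_force: [0.2, 0.4, -0.2]
grip_width: -0.0
grip_force: 0.0
```

>>> {"method": "step_arm", "body": {"motion": [[[0,0,0.001,0,0,0,0],[0,0,0.001,0,0,0,0],[0,0,0.001,0,0,0,0],[0,0,0,0,0,0,0]]]}}

```text
time: 4.85
ee_pos: [0.4197, -0.2474, 0.112]
tool_rot: [-3.02, 0.865, 0.0]
contact_force: [-3.4, 2.0, 8.0]
grip_width: -0.0001
grip_force: 4.0
```

It's hard at z = 0.112 with 8 N. I'll lift, move 53 mm to the right and touch again.

>>> {"method": "step_arm", "body": {"motion": [[[0,0,-0.004,0,0,0,0],[0,0,-0.002,0,0,0,0],[0,0.018,0,0,0,0,0],[0,0.018,0,0,0,0,0],[-0.001,0.017,0,0,0,0,0],[0,0,0.003,0,0,0,0],[0,0,0.002,0,0,0,0],[0,0,0,0,0,0,0],[0,0,0.001,0,0,0,0],[0,0,0.001,0,0,0,0],[0,0,0,0,0,0,0]]]}}

```text
time: 6.22
ee_pos: [0.391, -0.2917, 0.1105]
tool_rot: [-3.02, 0.865, -0.0]
contact_force: [0.3, 2.1, 2.4]
grip_width: -0.0001
grip_force: 1.4
```

>>> {"method": "step_arm", "body": {"motion": [[[0,0,0.001,0,0,0,0],[0,0,0,0,0,0,0]]]}}

```text
time: 6.48
ee_pos: [0.391, -0.2917, 0.1096]
tool_rot: [-3.02, 0.865, -0.0]
contact_force: [-0.3, 2.8, 4.8]
grip_width: 0.0001
grip_force: 2.5
```

```bash
python3 -c "
from h import *
st()"
```

```text
t 6.47 cooker x-y rel strip_mid, z (mm) [ -0.3 -32.8 109.6] toolx/z [ 0.848 -0.53   0.   ] [ 0.  0. -1.] F [-0.3   2.84  4.78] w 0.0001
```

The key gives: 4.8 N at z = 0.1096, below the strip's surface. I'll press it to about 5 mm.

>>> {"method": "step_arm", "body": {"motion": [[[0,0,0.001,0,0,0,0],[0,0,0.001,0,0,0,0],[0,0,0.001,0,0,0,0],[0,0,0.001,0,0,0,0],[0,0,0.0005,0,0,0,0],[0,0,0,0,0,0,0],[0,0,0,0,0,0,0]]]}}

```text
time: 7.35
ee_pos: [0.391, -0.2918, 0.1049]
tool_rot: [-3.02, 0.866, -0.001]
contact_force: [1.7, 2.1, 5.9]
grip_width: 0.0
grip_force: 2.3
```

```bash
python3 - <<'E'
from h import *
st()
b=manip.snapshot("scene")["pixels"][60:300,240:500,::-1]
cv2.imwrite("pics/c.png",cv2.resize(b,(520,480)))
E
```

```text
t 7.35 cooker x-y rel strip_mid, z (mm) [ -0.2 -32.9 104.9] toolx/z [ 0.848 -0.53   0.   ] [ 0.  0. -1.] F [1.71 2.13 5.87] w 0.0
```

View pics/c.png

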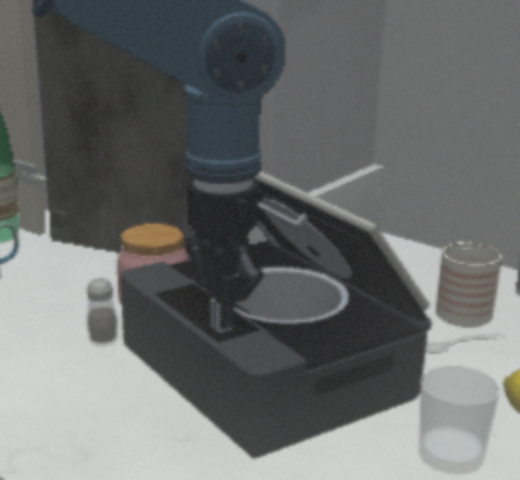

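The lid has popped open, with its edge at about (420,300)–(260,180) in the crop. The finger is still on the key, so I'll let it up and back off to push height in front of the lid.

>>> {"method": "step_arm", "body": {"motion": [[[0,0,-0.004,0,0,0,0],[0,0,-0.006,0,0,0,0],[-0.005,-0.005,-0.015,0,0,0,0],[-0.01,-0.01,-0.02,0,0,0,0],[-0.01,-0.01,-0.02,0,0,0,0],[0,-0.008,-0.02,0,0,0,0],[0,0,-0.02,0,0,0,0],[0,0,0,0,0,0,0],[0,0,0,0,0,0,0]]]}}

```text
time: 8.52
ee_pos: [0.3866, -0.2503, 0.2093]
tool_rot: [-3.02, 0.866, 0.001]
contact_force: [-0.4, -0.6, -0.8]
grip_width: -0.0003
grip_force: 0.0
```

```bash
python3 - <<'E'
from h import *
st()
s=manip.snapshot("scene");im=s["pixels"][:,:,::-1].copy()
# predicted lip right corner (y=-153) for various angles
for th in (.5,.7,.9,1.1,1.57):
    p=M+EX*(.195-.161*np.cos(th))+EY*(-.153)+np.array([0,0,.108+.161*np.sin(th)])
    u=proj(s,p)[0]; print(th,u.round(1)); cv2.circle(im,tuple(int(v) for v in u.round()),1,(0,0,255),-1)
h=proj(s,M+EX*.195-EY*.153+[0,0,.108])[0];cv2.circle(im,tuple(int(v) for v in h.round()),1,(0,255,0),-1)
cv2.imwrite("pics/d.png",cv2.resize(im[60:300,240:500],(650,600)))
E
```

```text
t 8.53 cooker x-y rel strip_mid, z (mm) [-25.9   0.  209.3] toolx/z [ 0.848 -0.53  -0.001] [-0.001  0.    -1.   ] F [-0.36 -0.61 -0.79] w -0.0003
0.5 [405.2 206.2]
0.7 [412.9 192.4]
0.9 [422.4 180. ]
1.1 [433.1 169.4]
1.57 [460.1 154.9]
```

View pics/d.png

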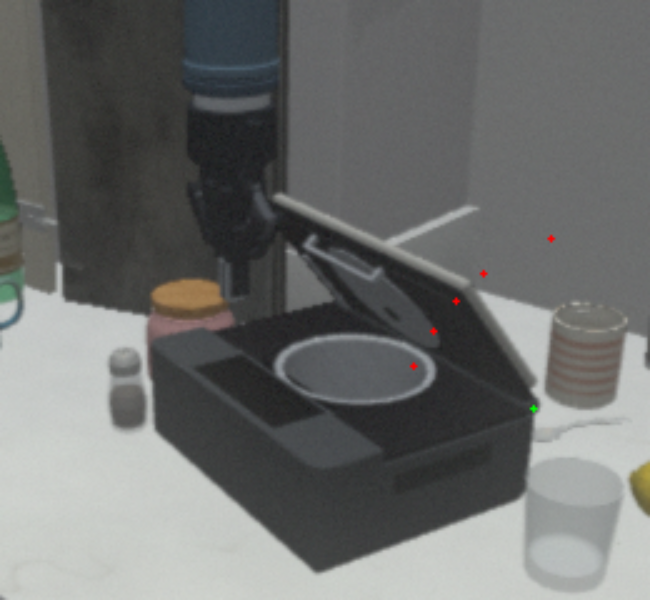

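The lid stands at about 0.9 rad: its right lip corner is near (468,285) in the crop, between my 0.9 and 1.1 marks. A handle and an inner plate hang in the middle of its underside, so I'll push at y = −95 mm, clear of them.

>>> {"method": "step_arm", "body": {"motion": [[[0,0.024,0,0,0,0,0],[0,0.024,0,0,0,0,0],[0,0.024,0,0,0,0,0],[0,0.023,0,0,0,0,0],[0.02,0,0,0,0,0,0],[0.02,0,0,0,0,0,0],[0.02,0,0,0,0,0,0],[0.02,0,0,0,0,0,0],[0.008,0,0,0,0,0,0],[0,0,0,0,0,0,0],[0,0,0,0,0,0,0]]]}}

```text
time: 9.95
ee_pos: [0.4108, -0.3774, 0.2094]
tool_rot: [-3.019, 0.865, 0.001]
contact_force: [-0.5, 0.4, -0.0]
grip_width: -0.0003
grip_force: 0.0
```

```bash
python3 - <<'E'
from h import *
st()
s=manip.snapshot("scene");im=s["pixels"][:,:,::-1].copy()
cv2.imwrite("pics/e.png",cv2.resize(im[60:300,240:500],(650,600)))
E
```

```text
t 9.95 cooker x-y rel strip_mid, z (mm) [ 61.8 -95.1 209.4] toolx/z [ 0.848 -0.53  -0.001] [-0.001  0.001 -1.   ] F [-0.53  0.39 -0.02] w -0.0003
```

View pics/e.png

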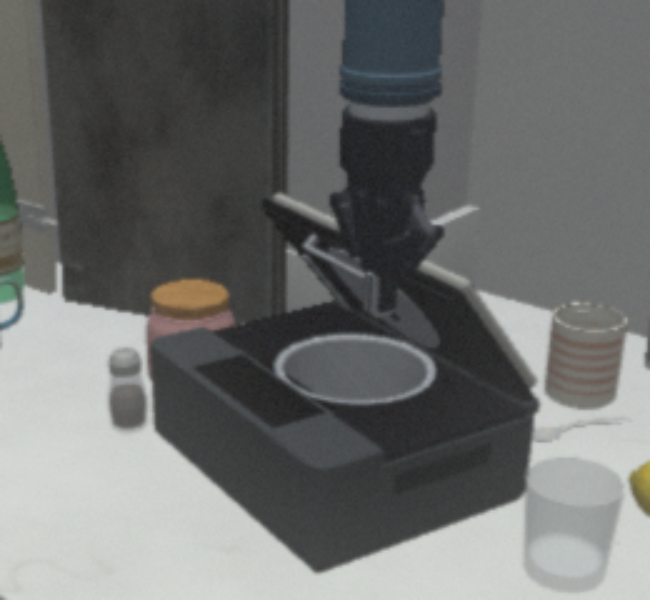

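The fingertips are in front of the lip and beside the handle. Now I'll push the lid along its arc, rising with it.

>>> {"method": "step_arm", "body": {"motion": [[[0.008,0,0,0,0,0,0],[0.008,0,0,0,0,0,0],[0.006,0,-0.002,0,0,0,0],[0.006,0,-0.004,0,0,0,0],[0.006,0,-0.005,0,0,0,0],[0.007,0,-0.005,0,0,0,0]]]}}

```text
time: 10.75
ee_pos: [0.4465, -0.3996, 0.226]
tool_rot: [-3.02, 0.865, 0.0]
contact_force: [-1.5, 0.5, -0.2]
grip_width: 0.0
grip_force: 0.8
```

```bash
python3 - <<'E'
from h import *
st()
E
```

```text
t 10.75 cooker x-y rel strip_mid, z (mm) [103.8 -95.1 226. ] toolx/z [ 0.848 -0.53  -0.   ] [-0.  0. -1.] F [-1.52  0.49 -0.2 ] w 0.0
```

>>> {"method": "step_arm", "body": {"motion": [[[0.007,0,-0.004,0,0,0,0],[0.007,0,-0.004,0,0,0,0],[0.007,0,-0.003,0,0,0,0],[0.007,0,-0.003,0,0,0,0],[0.007,0,-0.003,0,0,0,0],[0.007,0,-0.002,0,0,0,0],[0.007,0,-0.002,0,0,0,0],[0.006,0,-0.002,0,0,0,0],[0.005,0,-0.001,0,0,0,0],[0.004,0,-0.001,0,0,0,0],[0.002,0,0,0,0,0,0],[0,0,0,0,0,0,0]]]}}

```text
time: 12.25
ee_pos: [0.5024, -0.4347, 0.251]
tool_rot: [3.02, -0.865, 0.001]
contact_force: [0.1, 0.7, -0.4]
grip_width: -0.0
grip_force: 0.0
```

```bash
python3 - <<'E'
from h import *
st()
s=manip.snapshot("scene");im=s["pixels"][:,:,::-1].copy()
for th in (1.2,1.35,1.5,1.57):
    p=M+EX*(.195-.161*np.cos(th))+EY*(-.153)+np.array([0,0,.108+.161*np.sin(th)])
    u=proj(s,p)[0]; cv2.circle(im,tuple(int(v) for v in u.round()),1,(0,0,255),-1)
cv2.imwrite("pics/f.png",cv2.resize(im[60:300,240:500],(650,600)))
E
```

```text
t 12.25 cooker x-y rel strip_mid, z (mm) [169.9 -95.3 251. ] toolx/z [ 0.848 -0.53   0.001] [ 0.001 -0.001 -1.   ] F [ 0.1   0.69 -0.4 ] w -0.0
```

View pics/f.png

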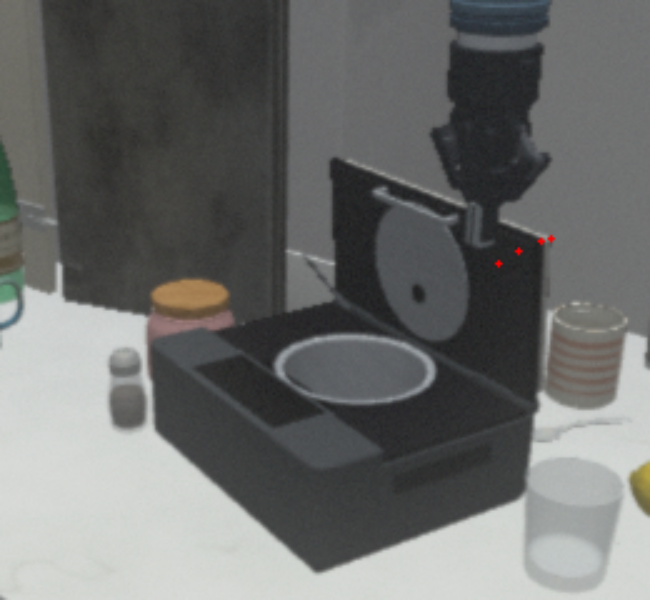

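The lid stands at about 1.5 rad or more, with its lip corner at about (545,238), next to the 1.5 mark. I'll back the hand straight away.

>>> {"method": "step_arm", "body": {"motion": [[[-0.01,0,0,0,0,0,0],[-0.02,0,0,0,0,0,0],[-0.025,0,0,0,0,0,0],[-0.025,0,0,0,0,0,0],[-0.02,0,-0.01,0,0,0,0],[-0.01,0,-0.01,0,0,0,0],[0,0,0,0,0,0,0],[0,0,0,0,0,0,0],[0,0,0,0,0,0,0],[0,0,0,0,0,0,0]]]}}

```text
time: 13.55
ee_pos: [0.409, -0.3762, 0.2702]
tool_rot: [-3.02, 0.865, 0.001]
contact_force: [-0.6, 0.6, 0.0]
grip_width: 0.0001
grip_force: 0.0
```

```bash
python3 - <<'E'
from h import *
st()
s=manip.snapshot("scene");im=s["pixels"][:,:,::-1].copy()
cv2.imwrite("pics/g.png",cv2.resize(im[60:300,240:500],(650,600)))
E
```

```text
t 13.55 cooker x-y rel strip_mid, z (mm) [ 59.6 -95.1 270.2] toolx/z [ 0.848 -0.53  -0.001] [-0.001  0.001 -1.   ] F [-0.57  0.61  0.  ] w 0.0001
```

View pics/g.png

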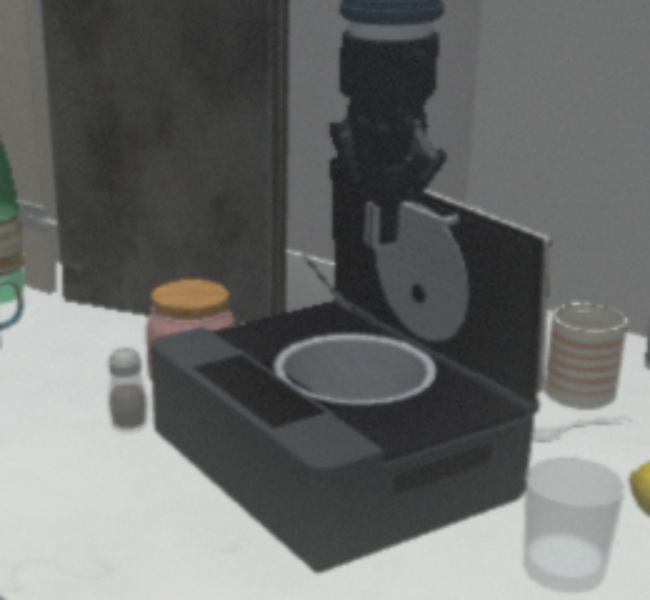

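The lid stays upright, with its corner at (548,238). The hand is clear and the jar, shaker and glass haven't moved, so I'm handing in.

```bash
python3 -c "
from rig import manip
print(manip.sign_off())"
```

```text
the job is handed in; nothing more can be done
None
```

The job is handed in, though no verdict came back: I found the key about 33 mm right of the strip's middle (spotted on camera, confirmed by touch) and pressed it, the lid popped open and now stands at about 1.5 rad, and the hand is clear after 13.6 of the 58 s.

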